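# Make up the brake kit and the service kit

## Task

Make up two job kits from the parts on the bench: the brake pad in the bare bay and the steel caliper piston in the black rubber bay of the red tray; the orange oil filter in the bare bay and the wheel bearing in the black rubber bay of the blue tray. Set each part down (do not drop it in) in the middle of its bay, resting on the same face as it does now, the pad with its long sides parallel to the tray's divider. Leave the green filter, the spray can and the wrench where they are.

Things in the scene. Friction and masses are not known exactly. Their poses are not given: they have to be found in the camera images.
- pad_center (a point): Brake pad lying flat: steel backing plate 86 (its x) x 42 (its y) x 6 mm, with a black lining in two blocks on top, 67 mm long and the same 42 mm wide, 16 mm thick in all; about 220 g. Point: its centre, 8 mm above its underside; x along its length, z up. Easily taken across its 42 mm width.
- piston_center (a point): Brake caliper piston: plain steel cup, open upward, 38 mm across, 45 mm high, wall 4 mm, standing upright; about 180 g. Point: on its axis, 22.5 mm above its underside; z is its axis, up.
- orange_filter_center (a point): Spin-on oil filter, ORANGE, about 250 g, a can 56 mm across and 66 mm high with a small steel nut (20 mm across, 6 mm) on its flat top, 72 mm in all, standing upright on the bench. Point: on its axis, 36 mm above its underside; z is its axis, up.
- bearing_center (a point): Wheel bearing: steel ring lying flat, 52 mm outside, 26 mm bore, 18 mm thick, with dark balls showing in its upper face; about 150 g. Point: its centre, 9 mm above its underside; z is its axis, up.
- red_tray: RED steel kit tray, fixed. 122 (x) x 236 (y) mm; rim and divider 4 mm thick, 11 mm high. Origin: centre of its underside, z up. The divider runs along x at y = 0 between two bays, 114 x 112 mm inside: BLACK RUBBER bay centred at (0, +58) mm, BARE painted bay at (0, -58) mm, floors 5 mm above the origin. Its yaw varies (read it: the two trays are turned opposite ways), as does which tray is left.
- blue_tray: BLUE steel kit tray, fixed. 122 (x) x 236 (y) mm; rim and divider 4 mm thick, 11 mm high. Origin: centre of its underside, z up. The divider runs along x at y = 0 between two bays, 114 x 112 mm inside: BLACK RUBBER bay centred at (0, +58) mm, BARE painted bay at (0, -58) mm, floors 5 mm above the origin. Its yaw varies (read it: the two trays are turned opposite ways), as does which tray is left.
- green_filter_center (a point): Spin-on oil filter, GREEN (not wanted for either kit, to be left alone), loose, a can 56 mm across and 66 mm high with a small steel nut (20 mm across, 6 mm) on its flat top, 72 mm in all, standing upright on the bench. Point: on its axis, 36 mm above its underside; z is its axis, up.
- spray_can: Upright aerosol can with a yellow label, 54 mm across, 150 mm high, loose, to be left alone. Origin: centre of its underside.
- wrench: Steel open-end wrench lying on the bench to the robot's right, loose, to be left alone. Lies along its x.

How it is judged:
By the outcome, as a careful person would: the job done as asked, in the order asked, and still so for the second after the job is handed in, with the robot touching nothing.
It also fails if it takes over 109 s, if anything falls off the work surface, if the arm or the gripper's body presses on something with over 40 N, if the wrist force passes 120 N, or if a joint passes its speed limit or range.

## Robot

A 7-joint arm with a two-finger parallel gripper is mounted at the origin on the work surface. World frame = base frame: x ahead of the robot, y to its left, z up, the work surface at z = 0. Lengths are in m, angles in rad, forces in N, time in s.
With the tool pointing down it reaches from about 0.425 to 0.875 m from the base axis. Payload 4.7 kg.
Tool frame: the origin (TCP) lies midway between the tips of the shut fingers; the grasp point (between the pads) lies 19 mm behind it; z points along the fingers, y is the direction in which the jaws open and shut (so a half turn about z gives the same grasp; the last joint's range is limited). The gripper opens to 87 mm and grips with 3 to 60 N. Pads are 19 mm wide; open, the fingers measure 117 mm over their backs; the gripper's body (75 mm by 190 mm) begins 51 mm behind the grasp point.
Start: joints at [-1.13, 0.321, -0.07, 1.45, 0.023, 1.371, -0.057], TCP at [0.269, 0.592, 0.223] pointing down, gripper open.
Joint ranges: [-2.86, 2.86], [-0.3, 2.09], [-1.38, 1.24], [0.06, 2.45], [-1.56, 4.7], [0.09, 2.05], [-2.69, 2.69]. Speed limits (rad/s): [2.57, 2.57, 3.14, 3.14, 3.14, 3.14, 3.14].

## Interface

Orientations are given as a rotation vector (axis times angle).
In Python, from bench import get_state, eyes, job gives the robot as it stands. The module is installed in compiled form; this text tells all that it offers.
- The arm moves only by the shell command python3 -m jog 'ROWS' [FORCE]. ROWS is JSON, a list that holds one entry, the list of rows, each a list of 5 numbers: the opening, from 0 (shut) to 1 (fully open), then the shift along the tool's x, y, z in units of 40 mm (1.0 is 40 mm), then the turn about the tool's z in units of 5 degrees (1.0 is 5 degrees). In form: [[[jaw, dx, dy, dz, turn], ...]]. A call has 1 to 10 rows; each row shifts and turns the commanded pose from where the row before left it, along the tool's axes as they then stand; what a row does not reach is not made up. A row lasts 1/8 s, in which the tool goes at most 62.5 mm and 10.7 degrees, less where a joint would pass 70% of its speed; a pose out of reach is approached as far as the arm can. A call is refused whole if a number of a shift passes 1 or a number of a turn 1, either way. A call with a gripper value outside its range is refused whole. The fingers move at their own pace and stop on an object; FORCE is the grip in N (left out, the last holds). Time passes only in rows, so rows that do not move let the fingers close. It gives the time, the measured TCP pose, the force and the opening at its end, in the units of the state.
- get_state(): the state, without advancing time (a new reading comes with each control period).
- eyes.get_image(name): name is "scene" or "top" or "wrist"; returns (picture, depth): 480x640x3 uint8, red, green, blue; 480x640 float32, m along the optical axis (not along the pixel's ray), 0 where there is no reading.
- eyes.camera_params(name): a dict with "camera_matrix" (3x3 intrinsics, pixels), "pose" (4x4, takes a point from camera to world coordinates); the wrist camera has in their place "mount" (4x4, takes a point from camera to tool coordinates, whose origin is the TCP and whose axes are the flange's). Camera axes: x right, y down, z forward; pixel columns grow to the right and rows downward; lengths in m; the calibration is good to about 2 mm. A picture is of the moment at which its call begins: read the wrist's pose just before it. camera_params takes no time and is no camera call.
- job.close_job(): hands the job in, once; it reports no verdict.
The state is a dict: "time": time; "joint_positions": joint angles; "qd": joint speeds; "joint_torque": joint torques, N m; "position": TCP position; "tool_rot": TCP orientation; "ft_force": force on the tool from outside, world axes, zero at the start; "torque": the same for the moment, N m; "grip_width": opening from 0.0 (shut) to 1.0 (fully open).
Only numpy, scipy, OpenCV 4.12 (cv2) and the standard library are available. Lean on these libraries where they do the work, as an engineer would, in place of code of your own. Each camera call takes 0.05 s, during which the arm holds its last target. There are 200 camera calls.

## Working session

There is one attempt and no reset: what is moved stays moved. The work goes in short steps, Python scripts to look and compute and a shell command to move; the robot and the scene stay as the last step left them, time stands still between calls to the robot, and variables do not carry over. Pictures are saved under pics/ and viewed, about 12 in all and at most 16, crops included, and the job is handed in when it is done.

```bash
mkdir -p pics
python3 - <<'E'
from bench import get_state, eyes
import cv2,numpy as np
s=get_state();print(s)
for n in("scene","top"):
    p,d=eyes.get_image(n);cv2.imwrite(f"pics/{n}0.png",p[:,:,::-1]);np.savez(f"{n}0.npz",p=p,d=d)
    c=eyes.camera_params(n);print(n,np.round(c["camera_matrix"],1).tolist(),np.round(c["pose"],3).tolist())
print(np.round(eyes.camera_params("wrist")["mount"],3).tolist())
E
```

```text
{'time': 0.0, 'joint_positions': array([-1.12987019,  0.32181923, -0.07010218,  1.45171209,  0.02257907,
        1.37079871, -0.05690376]), 'qd': array([-1.56801850e-03, -1.16436404e-03, -8.99865615e-04,  5.53633395e-04,
       -6.75765455e-06,  1.66856077e-03,  1.44830036e-03]), 'joint_torque': array([-7.61686283e-05, -4.91273367e+01, -4.03603585e-01, -3.12541544e+01,
       -6.36838214e-02,  4.33897250e-02,  1.77861148e-04]), 'position': array([0.26888136, 0.59114932, 0.22144548]), 'tool_rot': array([-6.65245481e-01, -3.07000144e+00,  3.01632966e-03]), 'ft_force': array([-0.7232929 ,  0.1062082 ,  0.15880159]), 'torque': array([ 0.06644461,  0.01854258, -0.00438709]), 'grip_width': 1.00231160186461}
scene [[532.2, 0.0, 319.9], [0.0, 532.2, 233.2], [0.0, 0.0, 1.0]] [[0.61, 0.623, -0.49, 1.051], [0.793, -0.478, 0.379, -0.427], [0.002, -0.62, -0.785, 0.948], [0.0, 0.0, 0.0, 1.0]]
top [[482.5, 0.0, 313.4], [0.0, 482.5, 234.3], [0.0, 0.0, 1.0]] [[-0.029, -0.993, 0.117, 0.37], [-1.0, 0.029, 0.002, -0.024], [-0.005, -0.116, -0.993, 1.212], [0.0, 0.0, 0.0, 1.0]]
[[0.0, -0.964, -0.265, 0.074], [1.0, 0.001, -0.001, 0.0], [0.001, -0.265, 0.964, -0.164], [0.0, 0.0, 0.0, 1.0]]
```

View pics/top0.png

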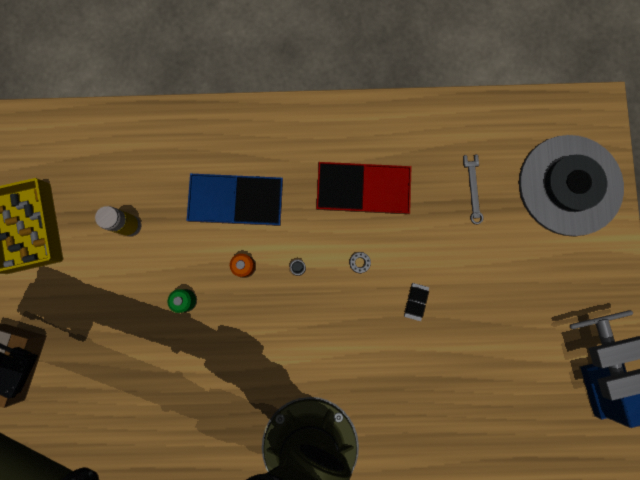

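View pics/scene0.png

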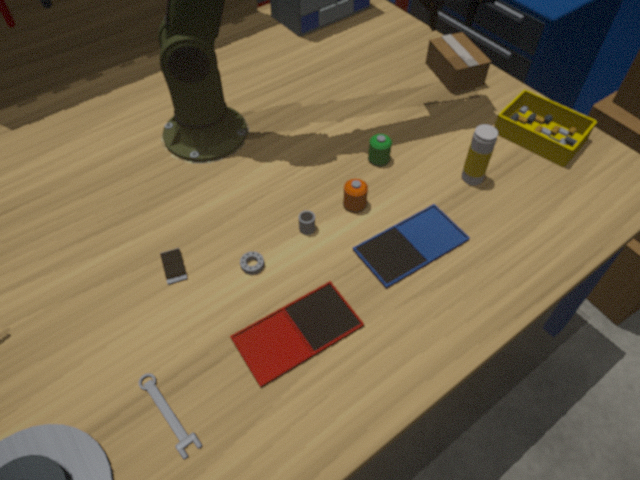

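```bash
cat > h.py <<'E'
import numpy as np, cv2
from scipy.spatial.transform import Rotation as R
from bench import get_state, eyes
def cam(n):
    c=eyes.camera_params(n)
    if n!="wrist": return c["camera_matrix"],c["pose"]
    s=get_state();T=np.eye(4);T[:3,:3]=R.from_rotvec(s["tool_rot"]).as_matrix();T[:3,3]=s["position"]
    return c["camera_matrix"],T@c["mount"]
def shot(n):
    K,P=cam(n);p,d=eyes.get_image(n);return p,d,K,P
def plane(uv,z,K,P):
    uv=np.atleast_2d(uv).astype(float);r=np.c_[(uv[:,0]-K[0,2])/K[0,0],(uv[:,1]-K[1,2])/K[1,1],np.ones(len(uv))]@P[:3,:3].T
    return P[:3,3]+r*((z-P[2,3])/r[:,2])[:,None]
def zmap(d,K,P):
    v,u=np.indices(d.shape);c=np.stack([(u-K[0,2])/K[0,0]*d,(v-K[1,2])/K[1,1]*d,d],-1)
    return c@P[:3,:3].T+P[:3,3]
def blob(m,roi=None):
    m=m.astype(np.uint8)
    if roi is not None:
        k=np.zeros_like(m);k[roi[1]:roi[3],roi[0]:roi[2]]=1;m=m*k
    m=cv2.morphologyEx(m,cv2.MORPH_CLOSE,np.ones((3,3)))
    cs,_=cv2.findContours(m,cv2.RETR_EXTERNAL,cv2.CHAIN_APPROX_NONE)
    return max(cs,key=cv2.contourArea)[:,0,:]
def rect(w): # minAreaRect in mm of world pts
    (c,s,a)=cv2.minAreaRect((w[:,:2]*1000).astype(np.float32))
    if s[0]<s[1]: s=(s[1],s[0]);a+=90
    return np.round(c,1),np.round(s,1),round((a+90)%180-90,1) # centre,size,angle of long side
E
cat > m.py <<'E'
from h import *
z=np.load("top0.npz");p,d=z["p"],z["d"];K,P=cam("top");W=zmap(d,K,P);Z=W[...,2]
h=cv2.cvtColor(p,cv2.COLOR_RGB2HSV);H,S,V=[h[...,i].astype(int) for i in range(3)]
print("table z",np.median(Z[330:360,480:540]))
for n,r,zt in(("orange",(225,245,262,285),.066),("green",(162,282,202,318),.066),("piston",(285,255,310,280),.045),("bearing",(345,248,375,277),.018)):
    m=Z>zt*.7
    c=blob(m,r);w=plane(c,zt,K,P);print(n,rect(w),"Zmax",np.percentile(Z[r[1]:r[3],r[0]:r[2]],97).round(4))
for n,m,r,zt in(("pad",(Z>.008),(395,275,440,328),.016),("padsat",(S<70)|(V<50),(395,275,440,328),.012),
  ("blue",(H>100)&(H<130)&(S>120),(170,160,300,240),.011),("red",((H<6)|(H>172))&(S>170),(305,150,425,225),.011),("blueR",V<45,(170,160,300,240),.005),("redR",V<45,(305,150,425,225),.005)):
    print(n,rect(plane(blob(m,r),zt,K,P)))
E
python3 m.py
```

```text
table z 0.0005092306390779289
orange (array([436.2, 150.6]), array([54.9, 52.2]), 88.4) Zmax 0.0717
green (array([356.7, 297.6]), array([59. , 53.9]), -90.0) Zmax 0.0721
piston (array([428.6,  18.4]), array([35.9, 35.8]), 43.5) Zmax 0.0472
bearing (array([ 437.9, -135.4]), array([49.6, 49.5]), -2.1) Zmax 0.0214
pad (array([ 336.3, -271.5]), array([85. , 43.7]), -17.0)
padsat (array([ 337. , -270.2]), array([86.2, 45.1]), -17.0)
blue (array([607.4, 175.1]), array([234. , 120.2]), 85.7)
red (array([ 627.6, -152.4]), array([234.4, 121.6]), 85.4)
blueR (array([604.3, 118. ]), array([114. , 112.1]), -4.3)
redR (array([634.3, -95.3]), array([112.5, 111.3]), -4.5)
```

```bash
cat > go.py <<'E'
# usage: go.py x y z jawangle(deg)  -> shift in tool units after/before turn
import sys;from h import *
s=get_state();x,y,z,a=map(float,sys.argv[1:]);M=R.from_rotvec(s["tool_rot"]).as_matrix()
t=np.array([x,y,z])/1000-s["position"];j=np.degrees(np.arctan2(M[1,1],M[0,1]))
dt=((j-a)+90)%180-90
M2=M@R.from_euler('z',dt,degrees=True).as_matrix()
print("t",round(s["time"],2),"pos",(s["position"]*1000).round(1),"jaw",j.round(1),"tilt",M[:,2].round(3),"f",s["ft_force"].round(1),"g",round(s["grip_width"],3),"q7",s["joint_positions"][6].round(2))
print("turn units",round(dt/5,2),"shift before turn",(M.T@t/.04).round(2),"after turn",(M2.T@t/.04).round(2))
E
python3 -m jog '[[[1,-1,-1,0,-1],[1,-1,-1,0,-1],[1,-1,-1,0,-1],[1,-1,-1,0,-1],[1,-1,-1,0,-0.88],[1,-0.3,-1,0,0],[1,-0.3,-1,0,0],[1,-0.3,-1,0,0],[1,-0.3,-1,0,0],[1,-0.3,-1,0,0]]]' 20
python3 go.py 450 -150 200 90
```

```text
time: 1.35
position: [0.4716, 0.1484, 0.2222]
tool_rot: [-0.001, -3.141, 0.0]
ft_force: [0.8, 0.0, -0.0]
grip_width: 0.995
t 1.35 pos [471.6 148.4 222.2] jaw 89.9 tilt [-0. -0. -1.] f [ 0.8  0.  -0. ] g 0.995 q7 1.21
turn units -0.01 shift before turn [ 0.53 -7.46  0.56] after turn [ 0.54 -7.46  0.56]
```

```bash
python3 -m jog '[[[1,0,-1,0,0],[1,0,-1,0,0],[1,0,-1,0,0],[1,0,-1,0,0],[1,0,-1,0.3,0],[1,0.3,-1,0.3,0],[1,0.5,-1,0.3,1],[1,0.7,-0.8,0.3,1],[1,0.7,-0.8,0.3,1],[1,0.6,-0.6,0.3,0.4]]]' 20
python3 go.py 336.3 -271 120 73
```

```text
time: 2.6
position: [0.3444, -0.2041, 0.1499]
tool_rot: [-0.471, -3.106, -0.0]
ft_force: [-0.7, -0.1, 1.3]
grip_width: 1.001
t 2.6 pos [ 344.4 -204.1  149.9] jaw 72.8 tilt [-0.  0. -1.] f [-0.7 -0.1  1.3] g 1.001 q7 1.6
turn units -0.05 shift before turn [-0.3  -1.66  0.75] after turn [-0.29 -1.66  0.75]
```

```bash
python3 -m jog '[[[1,-0.15,-0.83,0.35,0],[1,-0.15,-0.83,0.4,0],[1,0,0,0,0],[1,0,0,0,0]]]'
cat > w.py <<'E'
from h import *
import sys
p,d,K,P=shot("wrist");np.savez(sys.argv[1]+".npz",p=p,d=d,K=K,P=P);cv2.imwrite(f"pics/{sys.argv[1]}.png",p[:,:,::-1])
W=zmap(d,K,P);Z=W[...,2]
print("table",np.median(Z[(Z>-.02)&(Z<.004)&(d>0)]))
E
python3 w.py w1
python3 - <<'E'
from h import *
z=np.load("w1.npz");p,d,K,P=z["p"],z["d"],z["K"],z["P"];W=zmap(d,K,P);Z=W[...,2]
v,u=np.where((Z>.0095)&(Z<.022)&(d>0));print(u.min(),u.max(),v.min(),v.max())
c=blob((Z>.0095)&(Z<.025)&(d>0),(60,20,600,460));print(c.min(0),c.max(0));print("lining",rect(plane(c,.016,K,P)))
c=blob((Z>.0035)&(Z<.025)&(d>0),(60,20,600,460));print("all",rect(W[c[:,1],c[:,0]]))
E
python3 go.py 336.3 -271 3 73
```

```text
time: 3.1
position: [0.3381, -0.2693, 0.1205]
tool_rot: [-0.465, -3.106, -0.001]
ft_force: [0.5, 0.3, 0.1]
grip_width: 1.001
table 0.0016199820635045548
288 558 177 316
[288 185] [349 282]
lining (array([ 335.2, -272.6]), array([70.3, 42.2]), -16.9)
all (array([ 321.7, -270.2]), array([115.9,  45.4]), -16.5)
t 3.15 pos [ 338.4 -269.1  120.6] jaw 73.0 tilt [ 0.     0.001 -1.   ] f [ 0.4 -0.1  0.4] g 1.0 q7 1.81
turn units 0.0 shift before turn [ 0.04 -0.06  2.94] after turn [ 0.04 -0.06  2.94]
```

View pics/w1.png

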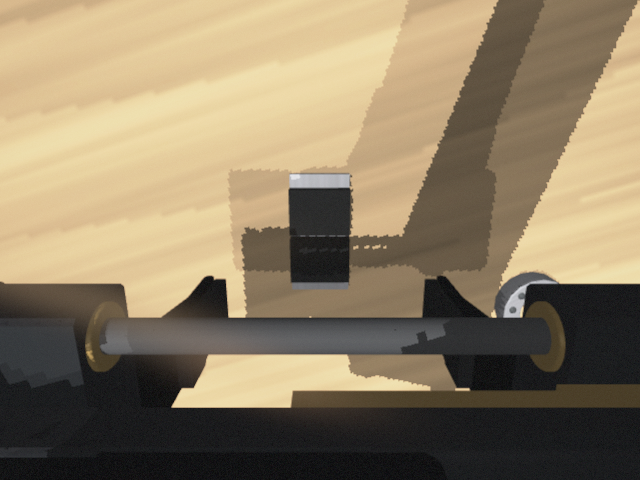

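```bash
python3 -m jog '[[[1,0.04,-0.09,0.6,0],[1,0,0,0.6,0],[1,0,0,0.6,0],[0.8,0,0,0.6,0],[0.7,0,0,0.3,0],[0.7,0,0,0.19,0],[0,0,0,0,0],[0,0,0,0,0],[0,0,0,0,0],[0,0,0,0,0]]]' 30
python3 -m jog '[[[0,0,0,0,0],[0,0,0,0,0],[0,0,0,-0.5,0],[0,0,0,-0.6,0],[0,0,0,-0.6,0]]]'
python3 go.py 622.9 -210.2 50 85.4
```

```text
time: 4.4
position: [0.3361, -0.2732, 0.0055]
tool_rot: [0.466, 3.106, 0.0]
ft_force: [-0.8, 0.9, 4.1]
grip_width: 0.474
time: 5.03
position: [0.3347, -0.2727, 0.0731]
tool_rot: [-0.466, -3.106, -0.0]
ft_force: [1.6, 0.5, -1.6]
grip_width: 0.48
t 5.03 pos [ 334.7 -272.7   73.1] jaw 72.9 tilt [-0.001  0.    -1.   ] f [ 1.6  0.5 -1.6] g 0.48 q7 1.87
turn units -2.49 shift before turn [-6.43  3.61  0.57] after turn [-7.06  2.13  0.57]
```

```bash
python3 -m jog '[[[0,0,0,0,-1],[0,0,0,-0.3,-1],[0,0,0,-0.3,-0.49],[0,-1,0.3,0,0],[0,-1,0.3,0,0],[0,-1,0.3,0,0],[0,-1,0.3,0,0],[0,-1,0.3,0,0],[0,-1,0.3,0,0],[0,-1,0.3,0,0]]]'
python3 -m jog '[[[0,0,0,0,0],[0,0,0,0,0]]]'
python3 w.py w2
python3 go.py 622.9 -210.2 20 85.4
```

```text
time: 6.28
position: [0.6225, -0.2109, 0.0964]
tool_rot: [-0.125, -3.138, -0.0]
ft_force: [-0.5, -1.4, -2.3]
grip_width: 0.477
time: 6.52
position: [0.6203, -0.212, 0.0963]
tool_rot: [-0.126, -3.137, 0.001]
ft_force: [-0.1, -0.1, -2.2]
grip_width: 0.479
table 0.0016954125158831213
t 6.58 pos [ 620.  -212.4   96.6] jaw 85.3 tilt [-0.002 -0.    -1.   ] f [-0.4 -0.2 -1.6] g 0.476 q7 2.02
turn units -0.01 shift before turn [-0.07  0.06  1.91] after turn [-0.07  0.06  1.91]
```

View pics/w2.png

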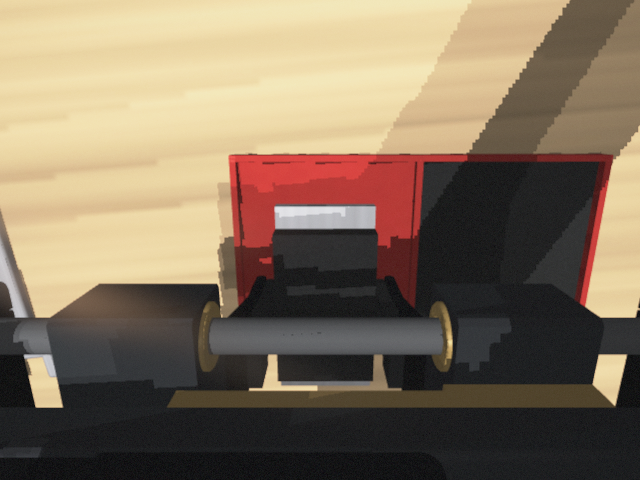

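Run:
```python
from h import *
z=np.load("w2.npz");w=plane([[230,155],[612,155],[421,158],[275,207],[376,206]],.011,z["K"],z["P"])[:,:2]*1000;print(w.round(1))
e=w[1]-w[0];print(np.hypot(*e),np.degrees(np.arctan2(e[1],e[0])))
y=e/np.hypot(*e);x=np.array([y[1],-y[0]]);c=(w[0]+w[1])/2-61*x;print("tray",c,"bare",c-58*y,"rub",c+58*y)
print("pad end edge (z of pad top ~.103)",(plane([[275,207],[376,206]],.0966-.0055+.006,z["K"],z["P"])*1000).round(1))
```

```text
[[ 557.7 -265.4]
 [ 576.6  -30.4]
 [ 569.  -147.9]
 [ 592.3 -241.4]
 [ 596.9 -177. ]]
235.68944652896198 85.40596326765288
tray [ 506.36992075 -143.01104984] bare [ 501.72440028 -200.8247086 ] rub [511.01544122 -85.19739107]
pad end edge (z of pad top ~.103) [[ 576.9 -229.    97.1]
 [ 579.8 -186.9   97.1]]
```

```bash
python3 -m jog '[[[0,-0.05,0.02,0.6,0],[0,0,0,0.6,0],[0,0,0,0.5,0],[0,0,0,0.25,0],[0,0,0,0.05,0],[0,0,0,0,0],[0,0,0,0,0]]]'
python3 go.py 622.2 -211.4 11 85.4
```

```text
time: 7.45
position: [0.624, -0.2114, 0.0179]
tool_rot: [0.126, 3.138, -0.0]
ft_force: [-0.8, 0.2, -1.6]
grip_width: 0.475
t 7.45 pos [ 624.  -211.4   17.9] jaw 85.4 tilt [ 0.002 -0.    -1.   ] f [-0.8  0.2 -1.6] g 0.475 q7 2.06
turn units -0.0 shift before turn [ 0.05 -0.    0.17] after turn [ 0.05 -0.    0.17]
```

```bash
python3 -m jog '[[[0,0.04,0,0.08,0],[0,0,0,0.05,0],[0,0,0,0.04,0],[0,0,0,0.02,0],[0,0,0,0,0]]]'
```

```text
time: 8.07
position: [0.6216, -0.2109, 0.0106]
tool_rot: [-0.126, -3.139, -0.002]
ft_force: [-3.9, 1.2, 6.2]
grip_width: 0.479
```

```bash
python3 -m jog '[[[0.65,0,0,0,0],[0.65,0,0,0,0],[0.65,0,0,-0.1,0],[0.65,0,0,-0.5,0],[0.65,0,0,-1,0],[0.65,0,0,-1,0],[0.8,0.9,1,-0.4,0],[0.8,0.9,1,0,0],[0.8,0.9,1,0,0],[0.8,0.9,1,0,0]]]'
python3 go.py 428.6 18.4 130 85.4
```

```text
time: 9.32
position: [0.4905, -0.0389, 0.1307]
tool_rot: [0.127, 3.137, 0.002]
ft_force: [1.3, 0.5, 0.4]
grip_width: 0.795
t 9.32 pos [490.5 -38.9 130.7] jaw 85.4 tilt [ 0.002  0.001 -1.   ] f [1.3 0.5 0.4] g 0.795 q7 1.55
turn units -0.01 shift before turn [1.66 1.3  0.01] after turn [1.66 1.3  0.01]
```

```bash
python3 -m jog '[[[0.8,0.83,0.65,0,0],[0.8,0.83,0.65,0,0],[0.8,0,0,0,0],[0.8,0,0,0,0]]]'
python3 w.py w3
python3 - <<'E'
from h import *
z=np.load("w3.npz");p,d,K,P=z["p"],z["d"],z["K"],z["P"];W=zmap(d,K,P);Z=W[...,2]
m=(Z>.038)&(Z<.05)&(d>0)&(abs(W[...,0]-.4286)<.035)&(abs(W[...,1]-.0184)<.035)
c=blob(m);w=plane(c,.045,K,P);print(rect(w),cv2.minEnclosingCircle((w[:,:2]*1000).astype(np.float32)))
E
python3 go.py 428.6 18.4 15 85.4
```

```text
time: 9.82
position: [0.4301, 0.0166, 0.1305]
tool_rot: [0.127, 3.137, 0.001]
ft_force: [0.8, 0.6, 0.4]
grip_width: 0.798
table 0.0016157874366644065
(array([427.8,  18.4]), array([38.8, 37.3]), -4.6) ((427.5634460449219, 18.386201858520508), 19.64532470703125)
t 9.88 pos [430.2  16.3 130.3] jaw 85.3 tilt [ 0.002  0.    -1.   ] f [-0.   0.6  0.2] g 0.8 q7 1.32
turn units -0.02 shift before turn [0.05 0.05 2.88] after turn [0.05 0.05 2.88]
```

View pics/w3.png

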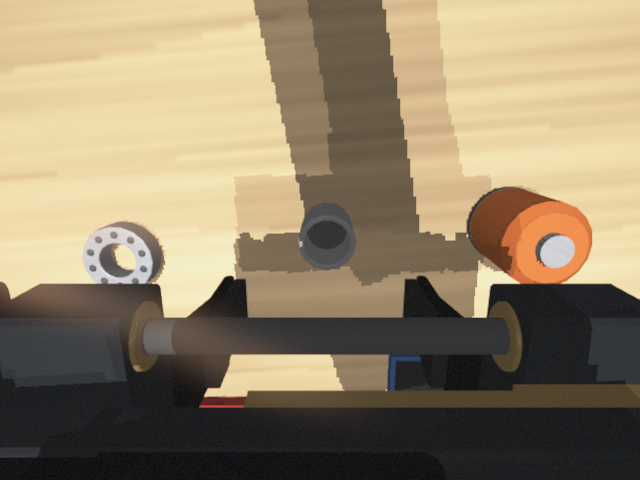

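```bash
python3 -m jog '[[[0.8,0.06,0.06,0.7,0],[0.8,0,0,0.7,0],[0.8,0,0,0.7,0],[0.8,0,0,0.6,0],[0.8,0,0,0.26,0],[0,0,0,0,0],[0,0,0,0,0],[0,0,0,0,0],[0,0,0,0,0],[0,0,0,0,0]]]' 30
python3 go.py 632.5 -95 80 85.4
```

```text
time: 11.12
position: [0.4274, 0.0198, 0.0116]
tool_rot: [0.126, 3.138, 0.001]
ft_force: [0.1, -0.8, 4.4]
grip_width: 0.435
t 11.12 pos [427.4  19.8  11.6] jaw 85.4 tilt [ 0.001  0.    -1.   ] f [ 0.1 -0.8  4.4] g 0.435 q7 1.45
turn units 0.0 shift before turn [-5.34 -2.45 -1.71] after turn [-5.34 -2.45 -1.71]
```

```bash
python3 -m jog '[[[0,0,0,0,0],[0,0,0,-0.5,0],[0,0,0,-0.7,0],[0,0,0,-0.5,0],[0,-0.89,-0.41,0,0],[0,-0.89,-0.41,0,0],[0,-0.89,-0.41,0,0],[0,-0.89,-0.41,0,0],[0,-0.89,-0.41,0,0],[0,-0.89,-0.41,0,0]]]'
python3 -m jog '[[[0,0,0,0.5,0],[0,0,0,0.5,0],[0,0,0,0.3,0],[0,0,0,0,0],[0,0,0,0,0]]]'
python3 go.py 632.5 -95 17 85.4
```

```text
time: 12.38
position: [0.6324, -0.0954, 0.0779]
tool_rot: [-0.125, -3.138, -0.001]
ft_force: [-0.0, 0.6, -2.0]
grip_width: 0.438
time: 13.0
position: [0.6322, -0.0951, 0.0276]
tool_rot: [0.126, 3.138, 0.0]
ft_force: [-0.4, 0.5, -0.8]
grip_width: 0.435
t 13.0 pos [632.2 -95.1  27.6] jaw 85.4 tilt [ 0.001  0.    -1.   ] f [-0.4  0.5 -0.8] g 0.435 q7 1.87
turn units 0.0 shift before turn [-0.01  0.    0.27] after turn [-0.01  0.    0.27]
```

```bash
python3 -m jog '[[[0,0,0,0.15,0],[0,0,0,0.08,0],[0,0,0,0.03,0],[0,0,0,0.02,0],[0,0,0,0,0]]]'
```

```text
time: 13.62
position: [0.6318, -0.0953, 0.0167]
tool_rot: [-0.126, -3.139, -0.001]
ft_force: [-2.2, 1.8, 4.6]
grip_width: 0.435
```

```bash
python3 -m jog '[[[0.6,0,0,0,0],[0.6,0,0,0,0],[0.6,0,0,-0.3,0],[0.6,0,0,-1,0],[0.8,0,0,-1,0],[1,0.6,1,-1,0],[1,0.8,1,0,0],[1,0.8,1,0,0],[1,0.8,1,0,0],[1,0.8,1,0,0]]]'
python3 go.py 436.2 150.6 150 85.4
```

```text
time: 14.88
position: [0.4958, 0.1173, 0.1487]
tool_rot: [0.127, 3.137, 0.002]
ft_force: [1.0, 0.5, 1.0]
grip_width: 1.001
t 14.88 pos [495.8 117.3 148.7] jaw 85.4 tilt [ 0.002  0.001 -1.   ] f [1.  0.5 1. ] g 1.001 q7 1.25
turn units -0.01 shift before turn [ 1.55  0.71 -0.03] after turn [ 1.55  0.71 -0.03]
```

```bash
python3 -m jog '[[[1,0.78,0.36,0,0],[1,0.77,0.36,0,0],[1,0,0,0,0],[1,0,0,0,0]]]'
python3 w.py w4
python3 - <<'E'
from h import *
z=np.load("w4.npz");p,d,K,P=z["p"],z["d"],z["K"],z["P"];W=zmap(d,K,P);Z=W[...,2]
m=(Z>.062)&(Z<.076)&(d>0)&(abs(W[...,0]-.436)<.045)&(abs(W[...,1]-.15)<.045)
c=blob(m);print(c.min(0),c.max(0));w=plane(c,.066,K,P);print(rect(w),cv2.minEnclosingCircle((w[:,:2]*1000).astype(np.float32)))
E
python3 go.py 436.2 150.6 28 85.4
```

```text
time: 15.38
position: [0.4379, 0.1494, 0.1485]
tool_rot: [0.127, 3.137, 0.001]
ft_force: [0.6, 0.6, -0.2]
grip_width: 0.998
table 0.0016007213945121168
[287 201] [370 280]
(array([435.1, 152.5]), array([53.8, 53.1]), 85.4) ((435.23583984375, 152.42214965820312), 27.313241958618164)
t 15.43 pos [438.1 149.1 148.4] jaw 85.3 tilt [ 0.001  0.    -1.   ] f [0.6 0.5 0.7] g 0.997 q7 1.08
turn units -0.02 shift before turn [0.05 0.03 3.01] after turn [0.05 0.03 3.01]
```

View pics/w4.png

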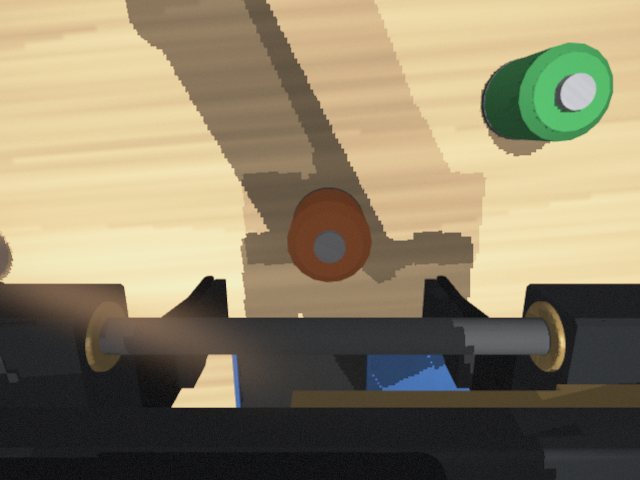

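```bash
python3 -m jog '[[[1,0.06,0.05,0.7,0],[1,0,0,0.7,0],[1,0,0,0.7,0],[1,0,0,0.6,0],[1,0,0,0.31,0],[0,0,0,0,0],[0,0,0,0,0],[0,0,0,0,0],[0,0,0,0,0],[0,0,0,0,0]]]' 30
python3 go.py 611.7 232.9 80 85.6
```

```text
time: 16.68
position: [0.4351, 0.1524, 0.028]
tool_rot: [0.126, 3.138, 0.001]
ft_force: [0.3, -0.3, 3.7]
grip_width: 0.636
t 16.68 pos [435.1 152.4  28. ] jaw 85.4 tilt [ 0.001  0.001 -1.   ] f [ 0.3 -0.3  3.7] g 0.636 q7 1.18
turn units -0.04 shift before turn [-4.24  2.36 -1.29] after turn [-4.25  2.35 -1.29]
```

```bash
python3 -m jog '[[[0,0,0,0,0],[0,0,0,-0.5,0],[0,0,0,-0.7,0],[0,0,0,-0.5,0],[0,-0.85,0.47,0,0],[0,-0.85,0.47,0,0],[0,-0.85,0.47,0,0],[0,-0.85,0.47,0,0],[0,-0.85,0.47,0,0],[0,0,0,0,0]]]'
python3 -m jog '[[[0,0,0,0,0]]]'
python3 w.py w5
python3 go.py 611.7 232.9 34 85.4
```

```text
time: 17.92
position: [0.6126, 0.2329, 0.0935]
tool_rot: [-0.124, -3.139, 0.003]
ft_force: [-0.5, -0.3, -2.5]
grip_width: 0.639
time: 18.05
position: [0.6104, 0.2312, 0.0941]
tool_rot: [-0.127, -3.137, 0.003]
ft_force: [-0.1, -0.7, -2.5]
grip_width: 0.638
table 0.0017022137059349296
t 18.1 pos [610.4 231.1  94.5] jaw 85.4 tilt [-0.002 -0.001 -1.   ] f [-0.8 -0.6 -1.9] g 0.633 q7 1.29
turn units -0.01 shift before turn [-0.03  0.05  1.51] after turn [-0.03  0.05  1.51]
```

View pics/w5.png

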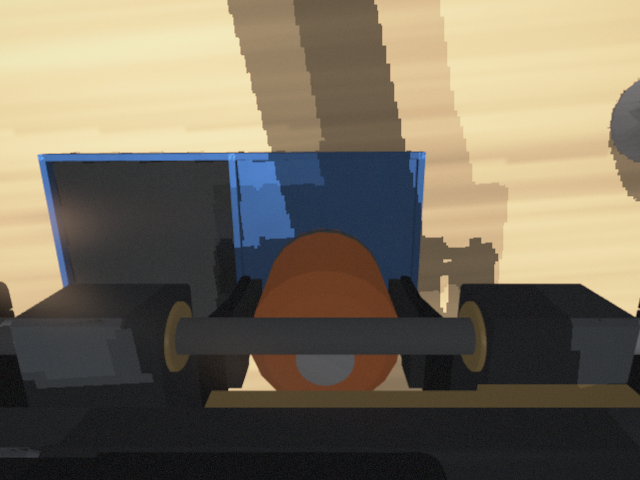

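Run:
```python
from h import *
z=np.load("w5.npz");w=plane([[39,156],[425,153]],.011,z["K"],z["P"])[:,:2]*1000
e=w[1]-w[0];L=np.hypot(*e);y=e/L;x=np.array([y[1],-y[0]]);c=w.mean(0)+61*x
print(L,np.degrees(np.arctan2(e[1],e[0])),"tray",c,"bare",c+58*y,"rub",c-58*y)
```

```text
236.43137174583384 85.83716672057434 tray [608.29221322 174.84421134] bare [612.50250527 232.69119433] rub [604.08192118 116.99722835]
```

```bash
python3 -m jog '[[[0,-0.03,0.03,0.6,0],[0,0,0,0.5,0],[0,0,0,0.2,0],[0,0,0,0,0],[0,0,0,0,0]]]'
python3 go.py 612.2 232.8 33 85.4
```

```text
time: 18.73
position: [0.6136, 0.2333, 0.0442]
tool_rot: [0.126, 3.138, 0.001]
ft_force: [-0.0, -0.4, -3.2]
grip_width: 0.635
t 18.73 pos [613.6 233.3  44.2] jaw 85.4 tilt [ 0.001  0.001 -1.   ] f [-0.  -0.4 -3.2] g 0.635 q7 1.31
turn units -0.0 shift before turn [ 0.03 -0.01  0.28] after turn [ 0.03 -0.01  0.28]
```

```bash
python3 -m jog '[[[0,0.02,0,0.15,0],[0,0,0,0.08,0],[0,0,0,0.04,0],[0,0,0,0.02,0],[0,0,0,0,0]]]'
```

```text
time: 19.35
position: [0.612, 0.2332, 0.0331]
tool_rot: [-0.126, -3.138, -0.001]
ft_force: [-4.7, -2.0, 6.5]
grip_width: 0.641
```

```bash
python3 -m jog '[[[0.85,0,0,0,0],[0.85,0,0,0,0],[0.85,0,0,-0.3,0],[0.85,0,0,-1,0],[0.85,0,0,-1,0],[0.85,0,0,-1,0],[1,0.6,-1,0,0],[1,0.6,-1,0,0],[1,0.6,-1,0,0],[1,0.6,-1,0,0]]]'
python3 -m jog '[[[1,0.3,-1,0,0],[1,0.3,-1,0,0],[1,0.3,-1,0,0],[1,0.3,-1,0,0],[1,0.3,-1,0,0],[1,0,0,0,1],[1,0,0,0,1],[1,0,0,0,1],[1,0,0,0,1],[1,0,0,0,1]]]'
python3 -m jog '[[[1,0,0,0,1],[1,0,0,0,1],[1,0,0,0,1],[1,0,0,0,1],[1,0,0,0,1],[1,0,0,0,1],[1,0,0,0,1],[1,0,0,0,1],[1,0,0,0,1],[1,0,0,0,1]]]'
python3 go.py 438 -135.4 125 -4.3
```

```text
time: 20.6
position: [0.5032, 0.08, 0.1646]
tool_rot: [0.127, 3.138, 0.001]
ft_force: [1.2, 0.6, 0.5]
grip_width: 1.0
time: 21.85
position: [0.428, -0.1135, 0.1644]
tool_rot: [0.808, 3.035, 0.002]
ft_force: [0.1, -0.3, -0.7]
grip_width: 0.999
time: 23.1
position: [0.4281, -0.1135, 0.1645]
tool_rot: [2.015, 2.409, 0.002]
ft_force: [0.4, 0.5, 0.8]
grip_width: 0.996
t 23.1 pos [ 428.1 -113.5  164.5] jaw 10.2 tilt [ 0.002  0.001 -1.   ] f [0.4 0.5 0.8] g 0.996 q7 0.29
turn units 2.9 shift before turn [-0.58  0.15  0.99] after turn [-0.53  0.29  0.99]
```

```bash
python3 -m jog '[[[1,0,0,0,1],[1,0,0,0,1],[1,0,0,0,0.9],[1,-0.53,0.29,0.99,0],[1,0,0,0,0],[1,0,0,0,0]]]'
python3 w.py w6
python3 - <<'E'
from h import *
z=np.load("w6.npz");p,d,K,P=z["p"],z["d"],z["K"],z["P"];W=zmap(d,K,P);Z=W[...,2]
m=(Z>.011)&(Z<.025)&(d>0)&(abs(W[...,0]-.438)<.04)&(abs(W[...,1]+.135)<.04)
c=blob(m);print(c.min(0),c.max(0));w=plane(c,.018,K,P);print(rect(w),cv2.minEnclosingCircle((w[:,:2]*1000).astype(np.float32)))
E
python3 go.py 438 -135.4 5 -4.3
```

```text
time: 23.85
position: [0.4381, -0.1348, 0.1251]
tool_rot: [2.3, 2.14, 0.001]
ft_force: [0.3, 0.1, -0.2]
grip_width: 1.001
table 0.0017658378777424821
[289 200] [361 271]
(array([ 437., -135.]), array([51.8, 51.3]), 42.9) ((437.33953857421875, -135.093505859375), 26.356658935546875)
t 23.9 pos [ 438.5 -134.6  125.4] jaw -4.1 tilt [ 0.002  0.001 -1.   ] f [ 0.1 -0.1  0.3] g 0.998 q7 0.15
turn units 0.04 shift before turn [-0.02 -0.01  3.01] after turn [-0.02 -0.01  3.01]
```

View pics/w6.png

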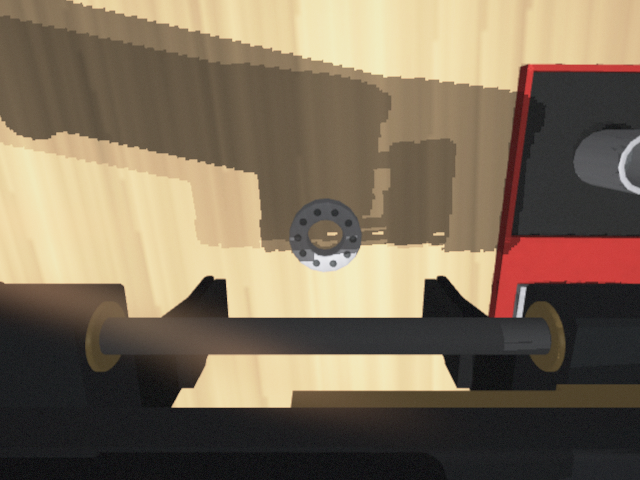

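```bash
python3 -m jog '[[[1,-0.01,-0.02,0.7,0],[1,0,0,0.7,0],[1,0,0,0.7,0],[0.8,0,0,0.6,0],[0.8,0,0,0.2,0],[0.8,0,0,0.11,0],[0,0,0,0,0],[0,0,0,0,0],[0,0,0,0,0],[0,0,0,0,0]]]' 30
python3 -m jog '[[[0,0,0,0,0],[0,0,0,-0.5,0],[0,0,0,-0.8,0],[0,0,0,-0.8,0],[0,0,0,-0.8,0]]]'
python3 go.py 603.6 117.2 95 -4.3
```

```text
time: 25.15
position: [0.4377, -0.1354, 0.0044]
tool_rot: [2.299, 2.14, 0.002]
ft_force: [-0.7, 1.1, 5.7]
grip_width: 0.574
time: 25.78
position: [0.4363, -0.1354, 0.1203]
tool_rot: [-2.299, -2.14, 0.001]
ft_force: [1.2, -0.4, -0.9]
grip_width: 0.577
t 25.77 pos [ 436.3 -135.4  120.3] jaw -4.1 tilt [-0.001  0.    -1.   ] f [ 1.2 -0.4 -0.9] g 0.577 q7 0.15
turn units 0.04 shift before turn [6.6  3.72 0.63] after turn [6.61 3.7  0.63]
```

```bash
python3 -m jog '[[[0,0.94,0.53,0,0],[0,0.94,0.53,0,0],[0,0.94,0.53,0,0],[0,0.94,0.53,0,0],[0,0.94,0.53,0,0],[0,0.95,0.53,0,0],[0,0.95,0.53,0.5,0],[0,0,0,0,0],[0,0,0,0,0]]]'
python3 w.py w7
python3 go.py 603.6 117.2 10 -4.3
```

```text
time: 26.9
position: [0.6032, 0.1163, 0.099]
tool_rot: [2.3, 2.14, -0.004]
ft_force: [-0.9, -0.5, -1.3]
grip_width: 0.578
table 0.0017030396663279823
t 26.95 pos [603.5 115.6  99.6] jaw -4.2 tilt [-0.001 -0.001 -1.   ] f [-0.3 -0.3 -2.1] g 0.576 q7 -0.13
turn units 0.02 shift before turn [0.04 0.   2.24] after turn [0.04 0.   2.24]
```

View pics/w7.png

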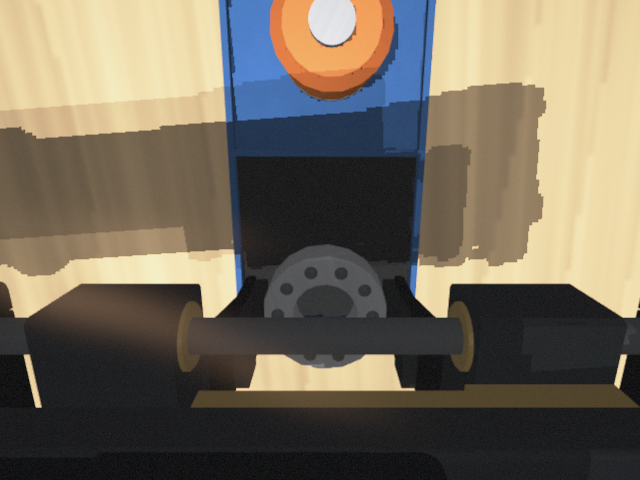

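```bash
python3 -m jog '[[[0,0.03,0,0.7,0],[0,0,0,0.7,0],[0,0,0,0.5,0],[0,0,0,0.1,0],[0,0,0,0,0],[0,0,0,0,0]]]'
python3 go.py 603.6 117.2 9.4 -4.3
```

```text
time: 27.7
position: [0.605, 0.1185, 0.021]
tool_rot: [2.299, 2.14, 0.003]
ft_force: [-0.6, 0.2, -1.3]
grip_width: 0.578
t 27.7 pos [605.  118.5  21. ] jaw -4.1 tilt [ 0.002  0.001 -1.   ] f [-0.6  0.2 -1.3] g 0.578 q7 -0.08
turn units 0.04 shift before turn [-0.04 -0.03  0.29] after turn [-0.04 -0.03  0.29]
```

```bash
python3 -m jog '[[[0,-0.03,-0.03,0.15,0],[0,0,0,0.09,0],[0,0,0,0.03,0],[0,0,0,0.02,0],[0,0,0,0,0]]]'
```

```text
time: 28.32
position: [0.6025, 0.1173, 0.0095]
tool_rot: [-2.299, -2.14, 0.0]
ft_force: [-4.6, 0.2, 9.1]
grip_width: 0.578
```

```bash
python3 -m jog '[[[0.75,0,0,0,0],[0.75,0,0,0,0],[0.75,0,0,-0.3,0],[0.75,0,0,-1,0],[0.75,0,0,-1,0],[0.75,0,0,-1,0],[0.75,0,0,-1,0],[0.75,-0.8,-1,0,0],[0.75,-0.8,-1,0,0],[0.75,-0.8,-1,0,0]]]'
python3 -m jog '[[[0.75,-1,-0.5,0,0],[0.75,-1,-0.3,0,0],[0.75,-1,0,0,0],[0.75,-1,0,0,0],[0.75,-1,0,0,0],[0.75,-1,0,0,0],[0.75,-1,0,0,0],[0.75,-1,0.3,0,0],[0.75,0,0,0,0],[0.75,0,0,0,0]]]'
python3 - <<'E'
from h import *
p,d,K,P=shot("top");np.savez("top1.npz",p=p,d=d);cv2.imwrite("pics/top1.png",p[:,:,::-1])
W=zmap(d,K,P);Z=W[...,2]
def f(n,x,y,lo,hi,zt,r=.05):
    m=(Z>lo)&(Z<hi)&(abs(W[...,0]-x)<r)&(abs(W[...,1]-y)<r)
    print(n,rect(plane(blob(m),zt,K,P)))
f("pad",.623,-.2104,.015,.03,.019);f("piston",.632,-.095,.036,.06,.05);f("orange",.612,.233,.05,.085,.071);f("bearing",.6036,.117,.0165,.03,.023);f("green",.357,.298,.046,.08,.066)
p2,d2=eyes.get_image("scene");cv2.imwrite("pics/scene1.png",p2[:,:,::-1])
E
```

```text
time: 29.58
position: [0.4752, 0.029, 0.1808]
tool_rot: [2.3, 2.139, 0.001]
ft_force: [0.1, -0.7, 1.2]
grip_width: 0.747
time: 30.82
position: [0.4331, -0.2871, 0.1802]
tool_rot: [-2.299, -2.14, -0.0]
ft_force: [0.1, 0.4, -0.8]
grip_width: 0.749
pad (array([ 623.9, -209.3]), array([75.7, 50.3]), -9.4)
piston (array([631.4, -94.3]), array([39.2, 36.3]), -28.2)
orange (array([611.1, 231. ]), array([58.2, 55.1]), 32.8)
bearing (array([600.2, 116.5]), array([50.4, 49.6]), 43.4)
green (array([356.2, 297. ]), array([55.7, 55.6]), 44.5)
```

View pics/top1.png

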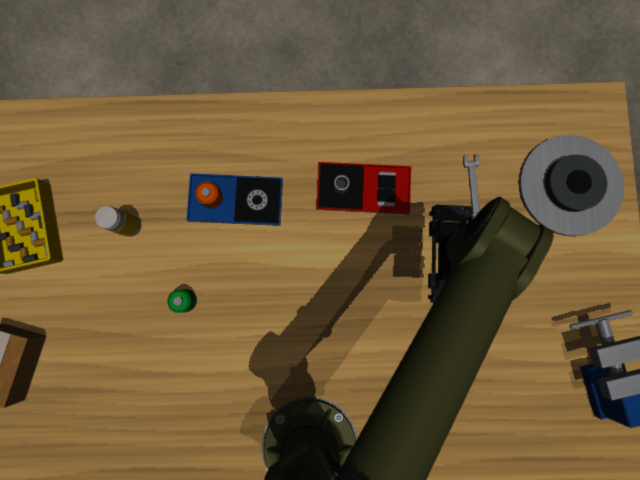

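View pics/scene1.png

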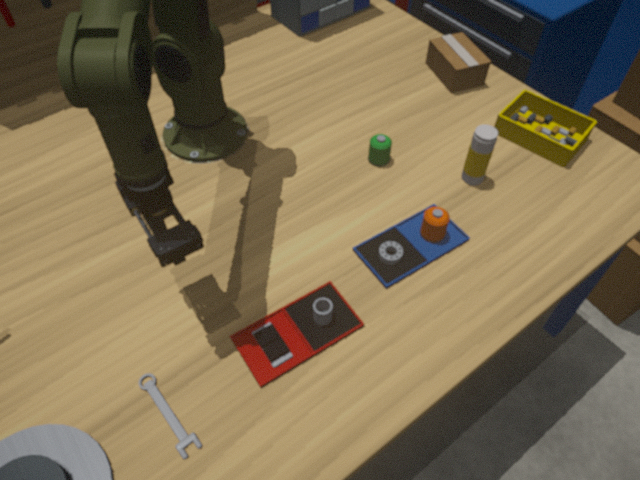

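Run:
```python
from h import *
K,P=cam("top");p=np.load("top1.npz")["p"];h=cv2.cvtColor(p,cv2.COLOR_RGB2HSV)
m=(h[...,1]<110)|(h[...,2]<45)
print("pad",rect(plane(blob(m,(368,168,406,209)),.02,K,P)))
```

```text
pad (array([ 619.4, -207.9]), array([86.9, 45.1]), -2.8)
```

```bash
python3 -c "
from bench import job,get_state
print(job.close_job(),get_state()['time'])"
```

```text
the job is handed in; nothing more can be done
the job is handed in; nothing more can be done
```

Both kits are made up and the job is handed in at about 31 s of the 109 s allowed. I placed the pad, piston, orange filter and bearing in that order. I lowered each until I felt light contact (about 5–10 N) before releasing it.

- **Positions:** in the final top view, the piston, orange filter and bearing are within about 4 mm of their bay centres, and all stand on their original faces.
- **Pad:** the two checks disagreed.
  - The depth mask gave a centre within about 2 mm but an angle of -9.4° and a size of 76 x 50 mm, so I did not trust that angle.
  - The colour mask gave the right size, a centre about 5 mm off and an angle of -2.8°, against the tray's -4.6°.
  - At release the jaws read within 0.1° of square to the divider.
- **Bearing grip:** the jaws closed to 50 mm rather than the 52 mm given. A wrist picture showed it held level, so I carried on.
- **Left alone:** the green filter measured within 1 mm of its first position. The spray can and the wrench look unmoved in the before and after pictures, which I judged by eye; in the last top view the arm hid part of the wrench.

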